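# Pack out the microscope's stage clamp and hold it shut

## Robot

A 6-joint arm with a two-finger parallel gripper is mounted at the origin on the work surface. World frame = base frame: x ahead of the robot, y to its left, z up, the work surface at z = 0. Lengths are in mm, angles in rad, forces in N, time in s.
With the tool pointing down it reaches from about 350 to 975 mm from the base axis. Payload 7.1 kg.
Tool frame: the origin (TCP) lies at the very end of the fingers, on their centre line; the grasp point (between the pads) lies 19 mm behind it (ctrl.grasp_offset is the distance from the TCP to the grasp point, in mm); z points along the fingers, y is the line along which they close (so a half turn about z gives the same grasp; the last joint's range is limited). The gripper opens to 88 mm and grips with 3 to 60 N. Pads are 20 mm wide; open, the fingers measure 115 mm over their backs; the gripper's body (75 mm by 178 mm) begins 61 mm behind the grasp point.
Start: joints at [1.135, 0.423, 1.63, -0, 1.089, -0.019], TCP at [252.99, 571.49, 222.675] pointing down, gripper open.
Joint ranges: [-3, 3], [-0.9, 2.11], [0.09, 2.58], [-1.31, 4.45], [0.11, 2.69], [-2.54, 2.54]. Speed limits (rad/s): [2.39, 2.39, 3.01, 3.14, 3.14, 3.14].

## Interface

Orientations are given as a rotation vector (axis times angle).
In Python, from workcell import ctrl, viewer, ticket, models gives the robot as it stands.
- The arm moves only by the tool play_rows, never from a script. Its arguments are lists of equal length, an entry for each row: "dp": the shift along the world's x, y, z in mm, a list of three; "yaw": the turn about the world's z in degrees. In form: {"dp": [[tx, ty, tz], ...], "yaw": [yaw, ...]}. A call has 1 to 8 rows; each row shifts and turns the commanded pose from where the row before left it; what a row does not reach is not made up. A row lasts 1/12 s, in which the tool goes at most 41.7 mm and 7.16 degrees, less where a joint would pass 70% of its speed; a pose out of reach is approached as far as the arm can. A call is refused whole if a number of a shift passes 41.7 or a number of a turn 7.16, either way. A call with a gripper value outside its range is refused whole. "gripper" is the closure, from 0 (fully open) to 1 (shut), set as the call begins (left out, the last holds). The fingers move at their own pace and stop on an object; the grip force is fixed at half the most. Time passes only in rows, so rows that do not move let the fingers close. It gives the time, the measured TCP pose, the force, the opening and the grip force at its end, in the units of the state.
- ctrl.get_obs(): the state, without advancing time (a new reading comes with each control period).
- viewer.get_image(name): name is "scene" or "top" or "wrist"; returns a dict with "pixels" (400x640x3 uint8, red, green, blue), "range_z" (400x640 float32, mm along the optical axis (not along the pixel's ray), 0 where there is no reading), "fx", "fy", "cx", "cy" (pixels), "T" (4x4, takes a point from camera to world coordinates); the wrist camera has in their place "hand_eye" (4x4, takes a point from camera to tool coordinates, whose origin is the TCP and whose axes are the flange's). Camera axes: x right, y up, looking along -z (the intrinsics and any distortion apply to the point x, -y, -z); pixel columns grow to the right and rows downward; lengths in mm; the calibration is good to about 2 mm. A picture is of the moment at which its call begins: read the wrist's pose just before it.
- ticket.close_job(): hands the job in; it is judged then, once.
Trained networks look in a picture, given as the dict that the camera call returned (one of the last four; its "shot" number tells which), for a name from the list of things; names that differ only in an ending like _2 or _b are one class to them, and where a whole thing is asked for, a point or a joint stands for the part that bears it (a point fixed in the world has none). Each returns a list of dicts, best first, with "conf" (0 to 1); they miss things now and then, are a little off and sometimes report something else, mostly with a low value. They report only what shows in the picture. A call takes as long as a camera call. They do not tell look-alikes from the thing itself.
- models.look_for(picture, name): "bbox" ([centre column, centre row, width, height] in pixels, round what is visible of it).
- models.landmark_of(picture, name): "location" ([column, row] in pixels: a listed point, or the origin of a listed thing).
The state is a dict: "t": time; "qpos": joint angles; "qvel": joint speeds; "joint_torque": joint torques, N m; "ee_pos": TCP position; "orientation": TCP orientation; "ft_force": force on the tool from outside, world axes, zero at the start; "moment": the same for the moment, N m; "width": finger opening in mm; "grasp_force": force on a finger pad.
Only numpy, scipy, OpenCV 4.12 (cv2) and the standard library are available. Lean on these libraries where they do the work, as an engineer would, in place of code of your own. Each camera call takes 0.05 s, during which the arm holds its last target. There are 200 camera calls.

## Task

Nudge the two bearing blocks into one straight row on the centre line of the stage clamp, against the fence, and add spacer plates from the wooden stand, upright and in line with the row, into the gap between the row and the sliding jaw until the jaw can close on them before it reaches its own end stop. Then push the jaw up with a firm thumb push until the whole row is tight between jaw and fence, and finish while still pushing: the jaw springs open when let go, and the picture is taken while you hold it. Spare spacers stay off the clamp, and the other things on the table are left alone.

Things in the scene. Friction and masses are not known exactly. Their poses are not given: they have to be found in the camera images.
- clamp: The microscope's stage clamp, fixed on the table: a black bed plate 240 mm long (its x), 90 mm wide, 12 mm thick; it carries the sliding jaw at its -x end and the fence at its +x end. Origin: on the centre line at table height, 10 mm from the middle of the plate towards the fence; x points along the clamp from jaw to fence, y across, z up. The row stands on the bed, 12 mm above the table, on the centre line y = 0
- jaw (a joint): Travel of the sliding jaw along the clamp's x towards the fence, in m: 0 = fully open (sprung back), 0.022 = its own end stop. It slides freely; its return spring pushes back with 1.5 N when open and 3.2 N at the end stop, so it opens again when let go. Pushed up against a complete row it stops short of 0.022; if it runs to 0.022 the row is still loose and wants one more spacer. About 10 N on the jaw makes the row tight, friction and spring included
- jaw_face (a point): Middle of the jaw's clamping face (moves with the jaw), 17 mm above the bed; the face looks along the clamp's +x. The aluminium jaw block is 26 mm long, 32 mm wide, 34 mm high
- thumb_back (a point): On the back of the jaw's thumb plate (the side away from the fence), on the centre line, 34 mm above the bed, where a thumb pushes the jaw along +x; 34 mm behind the clamping face. The plate is 36 mm wide, 8 mm thick, its top edge 48 mm above the bed. Behind it lies a slotted foot, 24 mm wide and 42 mm long, whose screw head reaches 12 mm above the bed; above that it is free
- fence: Aluminium fence bolted across the bed at the +x end, 56 mm wide, 34 mm high, 14 mm thick. Origin: bottom edge of its flat clamping face, on the centre line, at bed height; the face looks along the clamp's -x. It is bolted at a different distance from the jaw each time. With both blocks home against it, two or three spacers fill the gap to the open jaw. Its axes are the clamp's
- block_a_mid (a point): Centre of a loose steel bearing block, 32 x 32 mm and 26 mm high, with a bushed bore in its top; 0.16 kg. It lies askew on the bed between jaw and fence; axes x and y square to its sides, z up
- block_b_mid (a point): Centre of the other, identical bearing block. Either of the two may be the one nearer the fence
- stand: Low wooden stand, fixed, 150 x 30 mm, with four slots 18 mm wide, 34 mm apart along its x, in which the spacers stand on edge, 10 mm above the table; ribs between the slots reach 18 mm above the table. Origin: under its centre
- spacer_1_mid (a point): Centre (half-way up, 16 mm above its lower edge) of a loose steel spacer plate standing on edge: 14 mm thick (its x), 40 mm wide (its y), 32 mm high, upper corners rounded to 5 mm; 0.13 kg. Wider than block and jaw, so it can be held by its two ends, 40 mm apart
- spacer_2_mid (a point): Centre of a further spacer plate, the same as spacer 1
- spacer_3_mid (a point): Centre of a further spacer plate, the same as spacer 1
- spacer_4_mid (a point): Centre of a further spacer plate, the same as spacer 1
- mount_1: Bystander, loose on the table: resin-mounted specimen, black disc 30 mm across, 18 mm high
- mount_2: Bystander, loose on the table: another resin-mounted specimen, the same size
- loupe: Bystander, loose on the table: eye loupe, black cup 38 mm across, 30 mm high
- tweezers: Bystander, loose on the table: steel tweezers, 125 mm long, lying flat
- hexkey: Bystander, loose on the table: hex key, 80 x 20 mm, lying flat
- jar: Bystander, loose on the table: small glass jar, 44 mm across, 55 mm high
- blower: Bystander, loose on the table: rubber blower, 52 mm across, 85 mm high
Not all that is in view belongs to the job. What is shaped like the part that bears block_a_mid but orange is not meant.

How it is judged:
By the outcome, as a careful person would: the job done as asked, in the order asked, and still so for the second after the job is handed in, while the arm keeps its last pose, push and grip.
It also fails if it takes over 72 s, if anything falls off the work surface, if the arm or the gripper's body presses on something with over 40 N, if the wrist force passes 120 N, or if a joint passes its speed limit or range.

## Working session

There is one attempt and no reset: what is moved stays moved. The work goes in short steps, Python scripts to look and compute and a tool call to move; the robot and the scene stay as the last step left them, time stands still between calls to the robot, and variables do not carry over. Pictures are saved under pics/ and viewed, at most 10 in all, crops included, and the job is handed in when it is done.

Besides the shell and the picture viewer there is one more tool, called after "Request:" as name([rows], argument=value, ...), one row to a line, values as JSON. play_rows: Moves the arm, as the interface text tells. Its arguments: {"type":"object","properties":{"dp":{"type":"array"},"yaw":{"type":"array"},"gripper":{"type":"number"}},"required":["dp","yaw"]}

```bash
mkdir -p pics; cat > h.py <<'E'
import numpy as np, cv2
from scipy.spatial.transform import Rotation as R
from workcell import ctrl, viewer, ticket, models
def Tof(im, obs=None):
    if 'T' in im: return np.array(im['T'])
    T=np.eye(4); T[:3,:3]=R.from_rotvec(obs['orientation']).as_matrix(); T[:3,3]=obs['ee_pos']
    return T@np.array(im['hand_eye'])
def ray(im,T,c,r):
    d=np.array([(c-im['cx'])/im['fx'],-(r-im['cy'])/im['fy'],-1.0]); return T[:3,:3]@d, T[:3,3]
def at_z(im,T,c,r,z):
    d,o=ray(im,T,c,r); return o+d*(z-o[2])/d[2]
def at_d(im,T,c,r):
    d,o=ray(im,T,c,r); return o+d*float(im['range_z'][int(round(r)),int(round(c))])
def cloud(im,T):
    h,w=im['range_z'].shape; v,u=np.mgrid[:h,:w]; z=im['range_z']
    p=np.stack([(u-im['cx'])/im['fx']*z,-(v-im['cy'])/im['fy']*z,-z],-1)
    return p@T[:3,:3].T+T[:3,3]
def save(im,n,crop=None,k=1):
    p=im['pixels'][...,::-1]
    if crop: c0,r0,c1,r1=crop; p=p[r0:r1,c0:c1]
    if k!=1: p=cv2.resize(p,None,fx=k,fy=k,interpolation=cv2.INTER_CUBIC)
    cv2.imwrite('pics/'+n+'.png',p)
E
python3 - <<'E'
from h import *
np.set_printoptions(precision=1,suppress=True)
o=ctrl.get_obs(); print(o['ft_force'],o['orientation'],ctrl.grasp_offset)
for n in ['top','scene']:
    im=viewer.get_image(n); T=Tof(im); save(im,n)
    print(n,im['fx'],T[:3,3],[k for k in im if k not in('pixels','range_z')])
    for nm,z in [('clamp',0),('fence',12),('jaw_face',29),('thumb_back',46),('block_a_mid',25),('stand',0),('spacer_1_mid',26)]:
        for d in models.landmark_of(im,nm)[:5]:
            c,r=d['location']; print(nm,round(d['conf'],2),np.round([c,r],1),at_z(im,T,c,r,z))
E
```

```text
[ 0.6 -0.   0.9] [-0.6 -3.1  0. ] 18.700000000000003
top 483.040543893152 [ 369.8   10.8 1189.6] ['fx', 'fy', 'cx', 'cy', 'T', 'shot']
clamp 0.72 [393.7 213.8] [ 532.2 -134.5    0. ]
clamp 0.18 [398.9 212.8] [ 534.8 -147.4    0. ]
fence 0.79 [393.8 184.2] [ 604.6 -134.3   12. ]
jaw_face 0.82 [396.9 230. ] [ 489.  -138.1   29. ]
jaw_face 0.69 [391.3 181.2] [ 608.7 -126.2   29. ]
thumb_back 0.82 [401.3 246.2] [ 449.  -145.7   46. ]
thumb_back 0.59 [285.4 206. ] [543.4 130.1  46. ]
block_a_mid 0.62 [445.7 207. ] [ 546.2 -257.8   25. ]
block_a_mid 0.54 [398.7 213.1] [ 530.6 -143.6   25. ]
stand 0.56 [286.6 203.5] [556.7 132.    0. ]
spacer_1_mid 0.55 [288.2 193. ] [578.7 126.   26. ]
scene 362.3828993897105 [1050.3 -348.   769.9] ['fx', 'fy', 'cx', 'cy', 'T', 'shot']
clamp 0.57 [259.5 238.5] [ 539.3 -144.9    0. ]
clamp 0.53 [341.4 188.1] [529.7 135.    0. ]
fence 0.76 [274.2 252.6] [ 604.8 -140.9   12. ]
jaw_face 0.75 [247.1 215.1] [ 476.  -140.2   29. ]
thumb_back 0.74 [240.9 204.9] [ 450.  -140.9   46. ]
block_a_mid 0.77 [221.2 262.2] [ 560. -259.   25.]
block_a_mid 0.6 [257.5 234.9] [ 543.6 -149.9   25. ]
stand 0.62 [354.3 202.3] [592.6 129.7   0. ]
stand 0.6 [239.3 203.8] [ 405.7 -129.3    0. ]
stand 0.53 [348.1 194.5] [560.1 134.6  -0. ]
spacer_1_mid 0.63 [347.9 193.8] [574.3 119.5  26. ]
spacer_1_mid 0.54 [349.9 267.9] [754.3 -26.   26. ]
spacer_1_mid 0.16 [355.6 141.3] [419.9 281.2  26. ]
```

View pics/top.png

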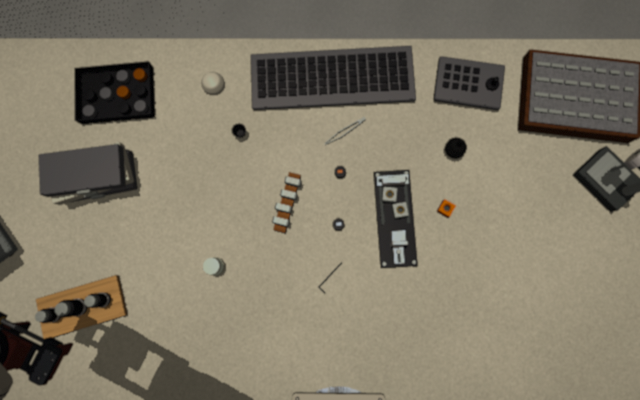

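View pics/scene.png

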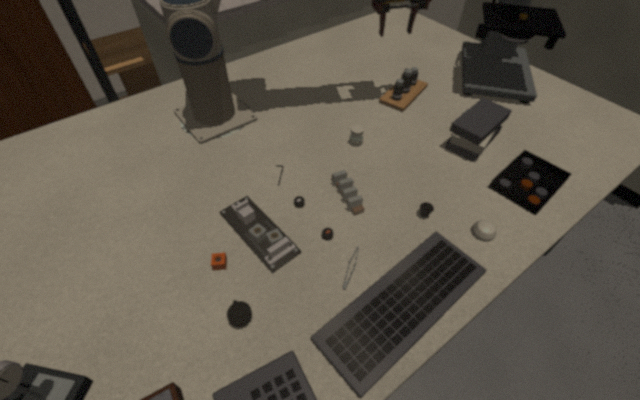

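The top view shows the clamp with its fence at (392,178), blocks at (390,195) and (400,210), and jaw at (399,240). The stand with four spacers is at (287,203), and the orange decoy at (446,208). I'll fly to the stand for a closer look.

Request:
play_rows([
  [20,-30,10],
  [20,-30,10],
  [20,-30,10],
  [20,-30,10],
  [20,-30,10],
  [20,-30,10],
  [20,-30,10],
  [20,-30,10],
], yaw=[0,0,0,0,0,0,0,0])

```text
t: 1.47
ee_pos: [413.6, 329.9, 303.4]
orientation: [0.65, 3.073, 0.001]
ft_force: [0.8, 0.8, -0.4]
width: 87.5
grasp_force: 0.0
```

Request:
play_rows([
  [20,-30,0],
  [20,-30,0],
  [20,-30,0],
  [20,-30,0],
  [20,-30,0],
  [20,-30,0],
  [0,0,0],
], yaw=[0,0,0,0,0,0,0])

```text
t: 2.05
ee_pos: [535.8, 147.1, 302.8]
orientation: [0.656, 3.07, -0.001]
ft_force: [0.2, -0.3, -0.1]
width: 87.5
grasp_force: 0.0
```

```bash
python3 - <<'E'
from h import *
np.set_printoptions(precision=1,suppress=True)
o=ctrl.get_obs(); im=viewer.get_image('wrist'); T=Tof(im,o); save(im,'w1')
print(o['t'],o['ee_pos'],R.from_rotvec(o['orientation']).as_matrix(),im['hand_eye'],im['fx'],T[:3,3])
np.save('w1.npy',cloud(im,T))
for nm,z in [('stand',0),('spacer_1_mid',26)]:
    for d in models.landmark_of(im,nm)[:6]:
        c,r=d['location']; print(nm,round(d['conf'],2),np.round([c,r],1),at_z(im,T,c,r,z))
for d in models.look_for(im,'spacer_1_mid'): print(d)
E
```

```text
2.05 [535.8 147.1 302.8] [[-0.9  0.4  0. ]
 [ 0.4  0.9 -0. ]
 [-0.  -0.  -1. ]] [[  -0.     1.     0.3   84.7]
 [   1.     0.     0.    -0. ]
 [   0.     0.3   -1.  -162.5]
 [   0.     0.     0.     1. ]] 330.2193028357345 [458.2 182.  465.1]
stand 0.69 [316.5 168.1] [557.3 131.8   0. ]
stand 0.53 [317.6 160.2] [547.3 138.    0. ]
spacer_1_mid 0.67 [318.7 168.6] [553.6 137.   26. ]
spacer_1_mid 0.58 [317.6 187.1] [577.  124.9  26. ]
{'bbox': [316.7, 185.2, 30.8, 16.7], 'conf': 0.92}
```

View pics/w1.png

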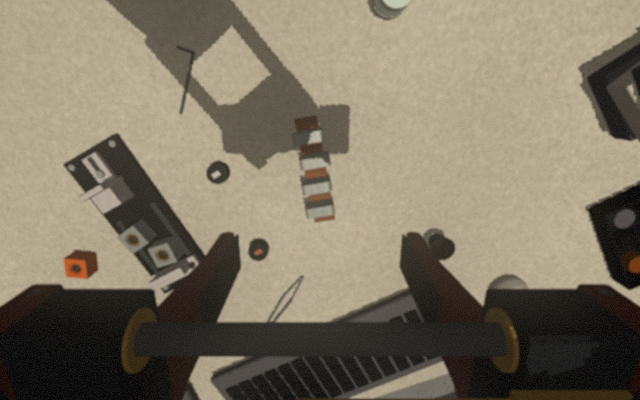

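The wrist view shows four upright spacers in the stand from (310,137) to (320,210), and the clamp at lower left. I'll segment the spacer tops, and as much of the clamp as shows, in the depth cloud.

```bash
cat >> h.py <<'E'
def blobs(P,box,z0,z1,mn=15):
    m=((P[...,0]>box[0])&(P[...,0]<box[1])&(P[...,1]>box[2])&(P[...,1]<box[3])&(P[...,2]>z0)&(P[...,2]<z1)).astype(np.uint8)
    n,l=cv2.connectedComponents(m,connectivity=4); out=[]
    for i in range(1,n):
        p=P[l==i]
        if len(p)<mn: continue
        (c,s,a)=cv2.minAreaRect(p[:,:2].astype(np.float32))
        if s[0]<s[1]: s=s[::-1]; a+=90
        vs,us=np.nonzero(l==i)
        out.append((len(p),np.median(p[:,2]),np.array(c),p[:,:2].mean(0),np.array(s),(a+90)%180-90,us.mean(),vs.mean()))
    return out
def show(b):
    for x in b: print('n%d z%.1f rect %s mean %s size %s ang(long) %.1f px %.0f,%.0f'%(x[0],x[1],np.round(x[2],1),np.round(x[3],1),np.round(x[4],1),x[5],x[6],x[7]))
E
python3 - <<'E'
from h import *
P=np.load('w1.npy')
print('spacers');show(blobs(P,(480,640,80,190),37,47))
print('stand');show(blobs(P,(480,640,80,190),5,60))
print('table z',np.median(P[20:60,300:360,2]))
print('clamp');show(blobs(P,(420,660,-200,-90),20,80))
show(blobs(P,(380,680,-240,-60),6,80))
im=viewer.get_image('top');T=Tof(im);Q=cloud(im,T)
print('top');show(blobs(Q,(480,640,80,190),36,48));show(blobs(Q,(480,640,80,190),5,60));show(blobs(Q,(380,680,-240,-60),25,80));show(blobs(Q,(380,680,-240,-60),6,80))
E
```

```text
spacers
n352 z42.0 rect [506.8 142. ] mean [506.7 142.5] size [39.8 14.2] ang(long) 76.1 px 307,137
n340 z41.9 rect [539.9 136.9] mean [539.6 137.2] size [39.6 14.3] ang(long) 75.9 px 314,162
n317 z42.0 rect [572.7 124.5] mean [572.4 124.8] size [39.6 14.4] ang(long) 76.0 px 316,187
n305 z41.9 rect [605.1 114.8] mean [604.4 115.1] size [39.5 15. ] ang(long) 75.4 px 319,211
stand
n2788 z33.8 rect [556.3 130.4] mean [550.8 131.2] size [150.4  43.8] ang(long) -15.5 px 314,168
table z 0.37400400776192555
clamp
n1190 z45.4 rect [ 452.2 -140.7] mean [ 460.6 -135.7] size [64.8 36.6] ang(long) 4.0 px 106,191
n16 z20.7 rect [ 428.8 -133.9] mean [ 428.8 -134.2] size [6.8 6.1] ang(long) -78.8 px 102,166
n651 z37.1 rect [ 536.1 -146.2] mean [ 535.5 -143. ] size [34.7 32. ] ang(long) -79.6 px 135,237
n663 z36.9 rect [ 574.2 -120.8] mean [ 573.3 -118.1] size [33.2 32.6] ang(long) 84.7 px 164,252
n629 z44.5 rect [ 612.  -129.6] mean [ 606.3 -124.2] size [78.2 23.3] ang(long) -86.0 px 171,273
n9323 z13.1 rect [ 519.  -136.7] mean [ 506.1 -130.3] size [239.7  92.8] ang(long) 4.1 px 135,211
top
n42 z17.9 rect [628.  114.4] mean [628.4 113.6] size [30.3  8.5] ang(long) 73.7 px 294,174
n174 z44.9 rect [ 612.8 -127. ] mean [ 609.9 -127.7] size [66.8 19.6] ang(long) -88.9 px 393,180
n181 z36.7 rect [ 577.8 -119.3] mean [ 576.7 -119.2] size [33.3 32. ] ang(long) -7.4 px 389,194
n190 z36.9 rect [ 539.3 -144.8] mean [ 538.7 -144.3] size [32.4 32.4] ang(long) 10.0 px 400,209
n226 z46.2 rect [ 470.2 -138.6] mean [ 469.2 -137.7] size [36.2 35. ] ang(long) -85.9 px 398,238
n3550 z13.2 rect [ 523.  -135.1] mean [ 519.6 -134.2] size [240.8  90.6] ang(long) 3.8 px 395,218
```

Depth resolves things well: the clamp lies at about 4° yaw, the spacers' long side at 76°, and three spacers look likely. I'll move over the clamp, turned to it (+28°), for the close measurement.

Request:
play_rows([
  [1,-36,-10],
  [1,-36,-10],
  [1,-36,-10],
  [1,-36,-10],
  [1,-36,-10],
  [1,-36,-10],
  [1,-36,-10],
  [1,-34,-10],
], yaw=[3.5,3.5,3.5,3.5,3.5,3.5,3.5,3.5])

```text
t: 2.97
ee_pos: [540.9, -134.8, 222.5]
orientation: [-0.121, 3.139, -0.0]
ft_force: [0.5, 0.4, 0.0]
width: 88.0
grasp_force: 0.0
```

Request:
play_rows([
  [0,0,0],
  [0,0,0],
], yaw=[0,0])

```text
t: 3.13
ee_pos: [540.6, -134.6, 222.1]
orientation: [0.11, -3.138, -0.001]
ft_force: [-0.2, 0.6, -0.9]
width: 88.0
grasp_force: 0.0
```

```bash
cat >> h.py <<'E'
def wrist(n=None):
    o=ctrl.get_obs(); im=viewer.get_image('wrist'); T=Tof(im,o)
    if n: save(im,n)
    r=R.from_rotvec(o['orientation']).as_matrix()
    print('t %.2f tcp %s ytool %.2f tilt %.3f F %s w %.1f'%(o['t'],np.round(o['ee_pos'],1),np.degrees(np.arctan2(r[1,1],r[0,1])),r[2,2],np.round(o['ft_force'],1),o['width']))
    return o,im,T,cloud(im,T)
E
python3 - <<'E'
from h import *
o,im,T,P=wrist('w2'); np.save('w2.npy',P)
print('cam',T[:3,3])
B=(380,680,-240,-60)
for z in [(42,50),(55,65),(34,40),(8,16),(20,80)]: print(z);show(blobs(P,B,*z,mn=80))
E
```

```text
t 3.13 tcp [ 540.6 -134.6  222.1] ytool 94.03 tilt -1.000 F [-0.2  0.6 -0.9] w 88.0
cam [ 456.30578706 -140.58753721  384.65219068]
(42, 50)
n862 z46.3 rect [ 472.  -140.6] mean [ 471.8 -140.5] size [31.2 25. ] ang(long) -86.0 px 319,105
n641 z46.0 rect [ 608.1 -131.3] mean [ 607.6 -131.3] size [55.1 14.5] ang(long) -86.1 px 318,231
(55, 65)
n340 z60.1 rect [ 454.9 -141.7] mean [ 455.  -141.7] size [34.8  7.2] ang(long) -86.0 px 318,87
(34, 40)
n732 z38.0 rect [ 536.7 -146.9] mean [ 536.3 -147. ] size [32.4 32.1] ang(long) 10.7 px 308,166
n688 z37.9 rect [ 575.  -121.4] mean [ 574.5 -121.4] size [32.9 32.1] ang(long) -5.9 px 329,201
(8, 16)
n11368 z12.3 rect [ 520.4 -137.4] mean [ 498.3 -138.9] size [239.4  90.3] ang(long) 3.8 px 318,125
(20, 80)
n1891 z45.8 rect [ 447.1 -142.2] mean [ 453.4 -141.9] size [74.8 34.8] ang(long) 4.0 px 318,86
n953 z37.7 rect [ 536.7 -146.9] mean [ 535.6 -147.1] size [32.4 32.1] ang(long) 10.7 px 308,165
n2053 z38.0 rect [ 590.  -131.6] mean [ 591.3 -126.4] size [77.2 65.3] ang(long) -89.0 px 324,215
```

View pics/w2.png

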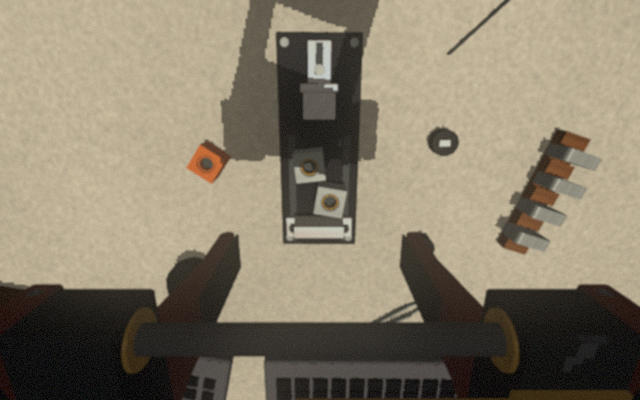

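The view puts the jaw at (319,100), block A at (308,166), block B at (329,201) and the fence at (319,231). In clamp coordinates the face-to-face gap is 116.4 mm, so after the blocks 52.4 mm remains. Three spacers leave about 10 mm of jaw travel. I'll square and centre block B by closing on it across the clamp.

Request:
play_rows([
  [8,0.3,-38],
  [8,0.3,-38],
  [8,0.3,-38],
  [8,0.2,-38],
  [3.5,0,-30],
  [0,0,-16],
  [0,0,-7],
  [0,0,0],
], yaw=[0,0,0,0,0,0,0,0])

```text
t: 3.85
ee_pos: [575.9, -131.4, 16.6]
orientation: [0.116, -3.137, -0.001]
ft_force: [-0.2, 0.1, 0.2]
width: 87.7
grasp_force: 0.0
```

Request:
play_rows([
  [0,0,0],
  [0,0,0],
  [0,0,0],
  [0,0,0],
  [0,0,0],
  [0,0,0],
  [0,0,0],
], yaw=[0,0,0,0,0,0,0], gripper=1)

```text
t: 4.43
ee_pos: [576.4, -133.4, 18.0]
orientation: [-0.112, 3.139, 0.0]
ft_force: [-0.2, 1.9, 1.7]
width: 44.7
grasp_force: 0.8
```

Request:
play_rows([
  [0,0,0],
  [0,0,0],
  [0,0,0],
  [0,0,0],
  [0,0,0],
], yaw=[0,0,0,0,0])

```text
t: 4.85
ee_pos: [576.5, -133.4, 17.8]
orientation: [-0.113, 3.14, 0.0]
ft_force: [-0.5, 2.3, 3.5]
width: 31.6
grasp_force: 30.0
```

Request:
play_rows([
  [3,0.2,0],
  [3,0.2,0],
  [1,0.1,0],
  [1,0.1,0],
  [1,0,0],
], yaw=[0,0,0,0,0])

```text
t: 5.27
ee_pos: [584.3, -133.0, 17.8]
orientation: [0.113, -3.137, -0.0]
ft_force: [-5.3, 0.1, 8.9]
width: 31.8
grasp_force: 30.0
```

Request:
play_rows([
  [0.5,0,0],
  [0.5,0,0],
  [0,0,0],
], yaw=[0,0,0])

```text
t: 5.52
ee_pos: [584.6, -133.0, 17.8]
orientation: [0.113, -3.136, -0.001]
ft_force: [-7.9, -0.8, 10.5]
width: 31.9
grasp_force: 30.0
```

Request:
play_rows([
  [1,0,0],
  [1,0,0],
  [0,0,0],
], yaw=[0,0,0])

```text
t: 5.77
ee_pos: [584.6, -132.9, 17.8]
orientation: [0.113, -3.132, -0.001]
ft_force: [-13.9, -2.1, 15.3]
width: 32.0
grasp_force: 30.0
```

Request:
play_rows([
  [0,0,0],
  [0,0,0],
  [0,0,0],
  [0,0,0],
  [0,0,0],
  [0,0,0],
  [0,0,0],
], yaw=[0,0,0,0,0,0,0], gripper=0)

```text
t: 6.35
ee_pos: [588.6, -132.8, 17.6]
orientation: [-0.113, 3.139, -0.0]
ft_force: [-0.4, 0.2, -0.2]
width: 74.9
grasp_force: 0.0
```

Request:
play_rows([
  [-12,-0.8,0],
  [-20,-1.4,0],
  [-18,-1.3,0],
  [0,0,0],
], yaw=[0,0,0,0])

```text
t: 6.68
ee_pos: [534.6, -135.9, 17.1]
orientation: [0.112, -3.135, -0.002]
ft_force: [-0.9, 0.2, -0.8]
width: 87.8
grasp_force: 0.0
```

Request:
play_rows([
  [0,0,0],
  [0,0,0],
  [0,0,0],
  [0,0,0],
  [0,0,0],
  [0,0,0],
  [0,0,0],
  [0,0,0],
], yaw=[0,0,0,0,0,0,0,0], gripper=1)

```text
t: 7.35
ee_pos: [538.6, -136.4, 17.7]
orientation: [-0.113, 3.139, -0.0]
ft_force: [-0.5, -0.3, 0.0]
width: 37.8
grasp_force: 0.4
```

Request:
play_rows([
  [0,0,0],
  [0,0,0],
  [0,0,0],
  [0,0,0],
], yaw=[0,0,0,0])

```text
t: 7.68
ee_pos: [538.5, -136.3, 17.7]
orientation: [-0.113, 3.139, -0.0]
ft_force: [0.8, -0.5, -0.7]
width: 32.0
grasp_force: 30.0
```

Request:
play_rows([
  [4,0.3,0],
  [4,0.3,0],
  [4,0.3,0],
  [2,0.1,0],
  [1,0.1,0],
  [1,0.1,0],
  [1,0,0],
  [0,0,0],
], yaw=[0,0,0,0,0,0,0,0])

```text
t: 8.35
ee_pos: [554.8, -135.0, 17.7]
orientation: [0.113, -3.138, -0.001]
ft_force: [-4.0, 0.0, 4.6]
width: 32.2
grasp_force: 30.0
```

Request:
play_rows([
  [1,0,0],
  [1,0,0],
  [0,0,0],
], yaw=[0,0,0])

```text
t: 8.6
ee_pos: [554.8, -135.0, 17.7]
orientation: [0.113, -3.134, -0.001]
ft_force: [-11.1, -2.0, 11.0]
width: 31.5
grasp_force: 30.0
```

Request:
play_rows([
  [0,0,0],
  [0,0,0],
  [0,0,0],
  [0,0,0],
  [0,0,0],
  [0,0,0],
  [0,0,0],
], yaw=[0,0,0,0,0,0,0], gripper=0)

```text
t: 9.18
ee_pos: [557.6, -135.1, 17.6]
orientation: [-0.113, 3.139, -0.0]
ft_force: [0.7, -0.2, 0.3]
width: 75.1
grasp_force: 0.0
```

Request:
play_rows([
  [0,0,20],
  [0,0,36],
  [-3,0,36],
  [-5,0,36],
  [-8,0,36],
  [0,0,16],
  [0,0,0],
  [0,0,0],
], yaw=[0,0,0,0,0,0,0,0])

```text
t: 9.85
ee_pos: [541.9, -135.2, 198.5]
orientation: [-0.113, 3.137, -0.001]
ft_force: [-0.1, 0.0, -1.0]
width: 87.8
grasp_force: 0.0
```

```bash
python3 - <<'E'
from h import *
o,im,T,P=wrist('w3'); np.save('w3.npy',P)
B=(380,680,-240,-60)
for z in [(42,50),(55,65),(34,40),(8,16)]: print(z);show(blobs(P,B,*z,mn=80))
print('sp');show(blobs(P,(480,640,80,190),39,46))
E
```

```text
t 9.85 tcp [ 541.9 -135.2  198.5] ytool 94.12 tilt -1.000 F [-0.1  0.  -1. ] w 87.8
(42, 50)
n985 z46.2 rect [ 472.  -140.3] mean [ 471.7 -140.5] size [31.3 25.8] ang(long) -87.1 px 320,104
n727 z45.9 rect [ 608.3 -131.5] mean [ 607.6 -131.7] size [55.  14.9] ang(long) -85.3 px 319,239
(55, 65)
n419 z60.0 rect [ 455.1 -141.8] mean [ 454.8 -141.4] size [35.7  8.3] ang(long) -86.0 px 320,85
(34, 40)
n1613 z37.9 rect [ 570.  -134.2] mean [ 570.3 -134.1] size [65.2 55.7] ang(long) 4.1 px 319,202
(8, 16)
n13368 z12.3 rect [ 519.8 -137.4] mean [ 497.2 -138.9] size [240.1  90.2] ang(long) 3.8 px 320,124
sp
n561 z42.1 rect [507.1 140.6] mean [506.8 139.5] size [39.8 14.1] ang(long) 75.8 px 601,162
n511 z42.1 rect [540.3 135.7] mean [539.9 134.4] size [39.1 14. ] ang(long) 76.1 px 585,193
n482 z42.0 rect [573.  122.5] mean [572.6 121.7] size [38.5 14.2] ang(long) 75.5 px 563,222
n446 z41.9 rect [605.3 113.5] mean [604.8 112.5] size [37.9 14.2] ang(long) 76.1 px 546,249
```

Request:
play_rows([
  [3,30,0],
  [4,33,0],
  [4,33,0],
  [4,33,0],
  [4,33,0],
  [4,33,0],
  [4,33,-15],
  [4,31,-30],
], yaw=[-2.3,-2.3,-2.3,-2.3,-2.3,-2.3,-2.3,-2])

```text
t: 10.57
ee_pos: [573.7, 125.0, 154.0]
orientation: [0.385, 3.115, 0.002]
ft_force: [0.6, -0.2, -0.7]
width: 87.9
grasp_force: 0.0
```

Request:
play_rows([
  [0,0,-35],
  [0,0,-30],
  [0,0,0],
  [0,0,0],
], yaw=[0,0,0,0])

```text
t: 10.9
ee_pos: [570.0, 122.4, 85.9]
orientation: [-0.381, -3.112, 0.003]
ft_force: [0.3, -0.7, -0.2]
width: 87.6
grasp_force: 0.0
```

```bash
python3 - <<'E'
from h import *
P=np.load('w3.npy'); c=np.array([519.9,-137.4]); a=np.radians(4.0)
d=P[...,:2]-c; u=d@[np.cos(a),np.sin(a)]; v=d@[-np.sin(a),np.cos(a)]; z=P[...,2]
for lo,hi in [(12,46),(52,78)]:
    m=(z>36.5)&(z<39)&(abs(v)<25)&(u>lo)&(u<hi)
    print('blk u',np.percentile(u[m],[1,99]),'v',np.percentile(v[m],[1,50,99]))
    print(cv2.minAreaRect(np.stack([u[m],v[m]],-1).astype(np.float32)))
m=(z>43)&(z<47)&(abs(v)<30)
for lo,hi in [(-70,-20),(60,110)]:
    k=m&(u>lo)&(u<hi); print('jaw/fence u',np.percentile(u[k],[1,99]),'v',np.percentile(v[k],[1,99]))
o,im,T,Q=wrist()
show(blobs(Q,(480,640,80,190),39,46))
E
```

```text
blk u [17.90471271 45.78383196] v [-15.64614273   0.70377547  15.08141789]
((31.853660583496094, -0.2882413864135742), (28.046051025390625, 30.99921226501465), 0.006747306324541569)
blk u [52.12846338 77.88385245] v [-16.09554967  -0.25698536  15.4899559 ]
((65.02713775634766, -0.3284015655517578), (25.964580535888672, 31.704050064086914), 0.13887061178684235)
jaw/fence u [-60.65201627 -35.71710441] v [-15.13538459  16.01634663]
jaw/fence u [81.5162906  95.62004273] v [-27.46076643  27.01357314]
t 10.90 tcp [570.  122.4  85.9] ytool 76.04 tilt -1.000 F [ 0.3 -0.7 -0.2] w 87.6
n1509 z42.2 rect [507.5 142. ] mean [507.3 142. ] size [39.6 14.1] ang(long) 76.0 px 327,121
n1349 z42.1 rect [540.5 136.9] mean [540.3 136.8] size [39.1 14.9] ang(long) 75.5 px 331,174
n1190 z42.1 rect [573.3 124.2] mean [572.9 124.3] size [39.4 14.8] ang(long) 75.8 px 324,224
n1058 z42.0 rect [605.4 114.7] mean [604.9 114.9] size [39.2 15. ] ang(long) 76.4 px 322,268
```

Request:
play_rows([
  [0,0.3,-25],
  [0,0,-25],
  [0,0,-16],
  [0,0,-8],
  [0,0,0],
  [0,0,0],
], yaw=[0,0,0,0,0,0])

```text
t: 11.45
ee_pos: [573.4, 122.9, 16.1]
orientation: [0.383, 3.117, 0.001]
ft_force: [-0.2, -0.8, -1.0]
width: 87.7
grasp_force: 0.0
```

Request:
play_rows([
  [0,1,-2],
  [0,0,0],
  [0,0,0],
  [0,0,0],
  [0,0,0],
  [0,0,0],
  [0,0,0],
  [0,0,0],
], yaw=[0,0,0,0,0,0,0,0], gripper=1)

```text
t: 12.12
ee_pos: [572.4, 124.1, 12.9]
orientation: [0.382, 3.118, 0.0]
ft_force: [-0.4, -0.4, 1.2]
width: 39.7
grasp_force: 30.0
```

Request:
play_rows([
  [0,0,0],
  [0,0,0],
  [0,0,0],
], yaw=[0,0,0])

```text
t: 12.37
ee_pos: [572.3, 124.0, 12.9]
orientation: [-0.382, -3.118, -0.0]
ft_force: [-0.4, 0.1, 2.0]
width: 39.8
grasp_force: 30.0
```

Request:
play_rows([
  [0,0,25],
  [0,0,40],
  [-5,-33,5],
  [-6,-33,0],
  [-6,-33,0],
  [-6,-33,0],
  [-6,-33,0],
  [-6,-33,0],
], yaw=[0,0,2,2.3,2.3,2.3,2.3,2.3])

```text
t: 13.03
ee_pos: [536.6, -75.4, 82.8]
orientation: [-0.01, -3.141, -0.0]
ft_force: [0.6, -0.1, -1.2]
width: 39.6
grasp_force: 30.0
```

Request:
play_rows([
  [-6,-33,0],
  [-5,-30,0],
  [0,0,-20],
  [0,0,-20],
  [0,0,0],
  [0,0,0],
], yaw=[2.3,2.3,0,0,0,0])

```text
t: 13.53
ee_pos: [525.3, -136.8, 42.0]
orientation: [0.112, -3.137, -0.001]
ft_force: [1.3, 0.2, -0.7]
width: 39.9
grasp_force: 30.0
```

```bash
python3 - <<'E'
from h import *
c=np.array([519.9,-137.4]); a=np.radians(4.0)
o,im,T,P=wrist('w4')
d=o['ee_pos'][:2]-c; print('tcp uv',d@[np.cos(a),np.sin(a)],d@[-np.sin(a),np.cos(a)])
show(blobs(P,(480,580,-170,-100),60,82,mn=60))
d=P[...,:2]-c; u=d@[np.cos(a),np.sin(a)]; v=d@[-np.sin(a),np.cos(a)]; z=P[...,2]
m=(z>59)&(z<85)&(u>-30)&(u<40)&(abs(v)<18); print(m.sum())
if m.any(): print('sp u',np.percentile(u[m],[2,98]),'z',np.percentile(z[m],[5,50,98]))
E
```

```text
t 13.53 tcp [ 525.3 -136.8   42. ] ytool 94.11 tilt -1.000 F [ 1.3  0.2 -0.7] w 39.9
tcp uv 5.382503050623497 0.18495763332684828
n4605 z71.1 rect [ 523.9 -137.1] mean [ 521.9 -137.3] size [60.9 22.6] ang(long) -85.6 px 319,273
2992
sp u [-0.86129166 13.09705718] z [61.06271279 71.02213202 72.45186365]
```

Request:
play_rows([
  [0,0,-12],
  [0,0,-9],
  [0,0,-4],
  [0,0,-1],
  [0,0,0],
  [0,0,0],
], yaw=[0,0,0,0,0,0])

```text
t: 14.08
ee_pos: [526.4, -136.9, 16.9]
orientation: [-0.113, 3.14, -0.0]
ft_force: [-0.1, 0.2, -0.7]
width: 39.8
grasp_force: 30.0
```

Request:
play_rows([
  [0,0,-1],
  [0,0,-0.5],
  [0,0,0],
], yaw=[0,0,0])

```text
t: 14.33
ee_pos: [526.4, -137.0, 15.5]
orientation: [-0.113, 3.139, -0.0]
ft_force: [-0.3, -0.4, -0.9]
width: 39.7
grasp_force: 30.0
```

Request:
play_rows([
  [0,0,-0.5],
  [0,0,0],
], yaw=[0,0])

```text
t: 14.5
ee_pos: [526.4, -137.0, 14.9]
orientation: [-0.113, 3.139, -0.0]
ft_force: [0.5, 0.6, -1.0]
width: 39.7
grasp_force: 30.0
```

Request:
play_rows([
  [0,0,-0.4],
  [1,0.1,0],
  [1,0.1,0],
  [1,0,0],
  [1,0.1,0],
  [0,0,0],
], yaw=[0,0,0,0,0,0])

```text
t: 15.0
ee_pos: [529.6, -136.7, 14.8]
orientation: [0.113, -3.138, -0.0]
ft_force: [-3.0, -0.3, 7.8]
width: 39.9
grasp_force: 30.0
```

Request:
play_rows([
  [0.7,0,0],
  [0,0,0],
], yaw=[0,0])

```text
t: 15.17
ee_pos: [529.9, -136.6, 14.8]
orientation: [0.113, -3.137, -0.001]
ft_force: [-5.1, -0.6, 7.9]
width: 39.5
grasp_force: 30.0
```

Request:
play_rows([
  [0,0,0],
  [0,0,0],
  [0,0,0],
  [0,0,0],
  [0,0,0],
  [0,0,0],
  [0,0,20],
  [0,0,40],
], yaw=[0,0,0,0,0,0,0,0], gripper=0)

```text
t: 15.83
ee_pos: [527.9, -135.8, 71.3]
orientation: [0.113, -3.132, -0.004]
ft_force: [0.5, -0.4, 0.2]
width: 87.0
grasp_force: 0.0
```

Request:
play_rows([
  [1,34,10],
  [1,34,0],
  [1,34,0],
  [2,34,0],
  [1,34,0],
  [2,34,0],
  [1,34,0],
  [1,34,0],
], yaw=[-2.3,-2.3,-2.3,-2.3,-2.2,-2.2,-2.2,-2.2])

```text
t: 16.5
ee_pos: [540.9, 137.0, 84.4]
orientation: [0.382, 3.118, 0.0]
ft_force: [1.0, 0.2, 0.8]
width: 88.1
grasp_force: 0.0
```

Request:
play_rows([
  [0,1.5,-20],
  [0,0,-20],
  [0,0,-18],
  [0,0,-9],
  [0,0,-3],
  [0,0,0],
  [0,0,0],
], yaw=[0,0,0,0,0,0,0])

```text
t: 17.08
ee_pos: [541.5, 136.7, 14.9]
orientation: [0.38, 3.118, 0.0]
ft_force: [-0.4, -0.0, -0.5]
width: 87.9
grasp_force: 0.0
```

Request:
play_rows([
  [-1,0,-1.5],
  [0,0,0],
  [0,0,0],
  [0,0,0],
  [0,0,0],
  [0,0,0],
  [0,0,0],
  [0,0,0],
], yaw=[0,0,0,0,0,0,0,0], gripper=1)

```text
t: 17.75
ee_pos: [540.0, 136.8, 13.0]
orientation: [0.38, 3.119, 0.0]
ft_force: [-0.6, -0.1, 0.1]
width: 39.9
grasp_force: 30.0
```

Request:
play_rows([
  [0,0,0],
  [0,0,0],
  [0,0,0],
], yaw=[0,0,0])

```text
t: 18.0
ee_pos: [540.1, 136.8, 13.0]
orientation: [0.38, 3.118, 0.0]
ft_force: [0.2, 0.1, 0.8]
width: 39.4
grasp_force: 30.0
```

Request:
play_rows([
  [0,0,25],
  [0,0,40],
  [-3,-34,5],
  [-3.5,-34,0],
  [-3.5,-34,0],
  [-3.5,-34,0],
  [-3.5,-34,0],
  [-3.5,-34,0],
], yaw=[0,0,2.3,2.3,2.3,2.3,2.2,2.2])

```text
t: 18.67
ee_pos: [518.9, -68.6, 82.8]
orientation: [-0.004, -3.141, -0.0]
ft_force: [0.5, 0.8, -2.0]
width: 40.0
grasp_force: 30.0
```

Request:
play_rows([
  [-3.5,-35,0],
  [-3.5,-36,0],
  [0,0,-20],
  [0,0,-20],
  [0,0,0],
  [0,0,0],
], yaw=[2.2,2.2,0,0,0,0])

```text
t: 19.17
ee_pos: [511.4, -138.0, 42.1]
orientation: [0.112, -3.137, -0.002]
ft_force: [-0.1, -1.0, -1.7]
width: 39.7
grasp_force: 30.0
```

```bash
cat >> h.py <<'E'
def held(name=None):
    c=np.array([519.9,-137.4]); a=np.radians(4.0)
    o,im,T,P=wrist(name)
    d=o['ee_pos'][:2]-c; print('tcp uv',d@[np.cos(a),np.sin(a)],d@[-np.sin(a),np.cos(a)])
    d=P[...,:2]-c; u=d@[np.cos(a),np.sin(a)]; v=d@[-np.sin(a),np.cos(a)]; z=P[...,2]
    m=(z>68)&(z<78)&(u>-50)&(u<40)&(abs(v)<18)
    if m.any(): print('held u',np.percentile(u[m],[2,98]),'z',np.percentile(z[m],[5,50,98]))
    for nm,zl,zh,ul,uh in [('jaw',45,47.5,-70,-20),('placed sp',42.5,45.3,-30,30),('blocks',36.5,39,10,79)]:
        m=(z>zl)&(z<zh)&(u>ul)&(u<uh)&(abs(v)<25)
        if m.sum()>20: print(nm,m.sum(),'u',np.percentile(u[m],[2,98]),'v',np.percentile(v[m],[2,50,98]))
    return im
E
python3 -c "from h import *; held('w5')"
```

```text
t 19.17 tcp [ 511.4 -138.    42.1] ytool 94.10 tilt -1.000 F [-0.1 -1.  -1.7] w 39.7
tcp uv -8.529554971326071 0.0004381711516977684
held u [-15.18505377  -1.22444609] z [69.41414827 71.25715754 72.48365745]
jaw 2764 u [-69.00010737 -35.00891005] v [-15.01215723   0.51228602  15.64658759]
placed sp 277 u [-20.47180495  18.29814504] v [-23.26391546   0.08099041  23.64408277]
blocks 1446 u [22.91530031 78.34699326] v [-15.85863333   0.19410988  15.34186682]
```

View pics/w5.png

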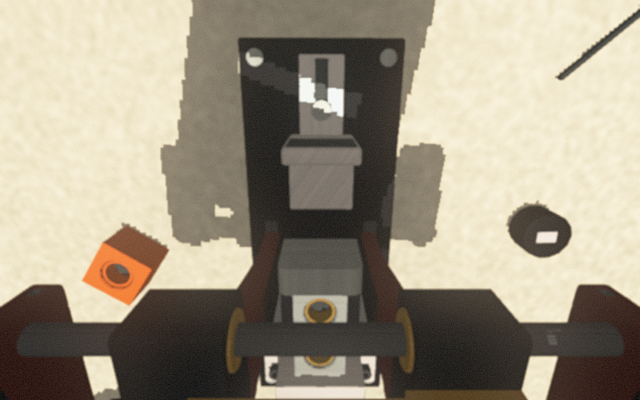

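The held spacer (320,265) sits square over the centre line between jaw and row, with spacer 1 hidden behind it. I'll lower it and push it home.

Request:
play_rows([
  [0,0,-12],
  [0,0,-9],
  [0,0,-5],
  [0,0,-1],
  [0,0,-1],
  [0,0,-0.5],
  [0,0,0],
], yaw=[0,0,0,0,0,0,0])

```text
t: 19.8
ee_pos: [512.0, -137.7, 15.0]
orientation: [0.113, -3.138, -0.001]
ft_force: [-2.0, 3.2, 6.2]
width: 40.1
grasp_force: 30.0
```

Request:
play_rows([
  [1,0.1,0],
  [1,0.1,0],
  [1,0,0],
  [0.5,0,0],
  [0,0,0],
], yaw=[0,0,0,0,0])

```text
t: 20.22
ee_pos: [515.0, -137.7, 14.9]
orientation: [0.113, -3.137, -0.001]
ft_force: [-5.0, 0.5, 8.3]
width: 39.6
grasp_force: 30.0
```

Request:
play_rows([
  [0.7,0,0],
  [0.7,0,0],
  [0,0,0],
], yaw=[0,0,0])

```text
t: 20.47
ee_pos: [515.5, -137.7, 14.9]
orientation: [0.114, -3.136, -0.001]
ft_force: [-7.0, -1.3, 11.0]
width: 39.9
grasp_force: 30.0
```

Request:
play_rows([
  [0,0,0],
  [0,0,0],
  [0,0,0],
  [0,0,0],
  [0,0,0],
  [0,0,0],
  [0,0,20],
  [0,0,40],
], yaw=[0,0,0,0,0,0,0,0], gripper=0)

```text
t: 21.13
ee_pos: [514.4, -137.1, 71.4]
orientation: [0.113, -3.132, -0.004]
ft_force: [0.1, -0.2, 0.6]
width: 86.9
grasp_force: 0.0
```

Request:
play_rows([
  [-1,35,10],
  [-1,35,0],
  [-1,35,0],
  [-1,35,0],
  [-1,35,0],
  [-1,35,0],
  [-1,35,0],
  [-1,35,0],
], yaw=[-2.3,-2.3,-2.3,-2.3,-2.2,-2.2,-2.2,-2.2])

```text
t: 21.8
ee_pos: [509.1, 143.7, 84.5]
orientation: [0.383, 3.118, 0.0]
ft_force: [1.1, 0.8, 0.1]
width: 87.7
grasp_force: 0.0
```

Request:
play_rows([
  [0,0,-20],
  [0,0,-20],
  [0,0,-15],
  [0,0,-6],
  [0,0,0],
  [0,0,0],
], yaw=[0,0,0,0,0,0])

```text
t: 22.3
ee_pos: [509.5, 141.9, 23.5]
orientation: [-0.38, -3.118, 0.0]
ft_force: [0.7, 0.3, -0.2]
width: 87.6
grasp_force: 0.0
```

Request:
play_rows([
  [-1.5,0,-6],
  [-0.5,0,-4],
  [0,0,0],
  [0,0,0],
], yaw=[0,0,0,0])

```text
t: 22.63
ee_pos: [507.4, 141.9, 13.5]
orientation: [-0.38, -3.118, 0.0]
ft_force: [1.0, -0.5, -0.0]
width: 87.6
grasp_force: 0.0
```

Request:
play_rows([
  [0,0,0],
  [0,0,0],
  [0,0,0],
  [0,0,0],
  [0,0,0],
  [0,0,0],
  [0,0,0],
  [0,0,0],
], yaw=[0,0,0,0,0,0,0,0], gripper=1)

```text
t: 23.3
ee_pos: [507.5, 142.0, 13.4]
orientation: [0.38, 3.119, 0.0]
ft_force: [0.0, -0.4, 0.9]
width: 40.0
grasp_force: 30.0
```

Request:
play_rows([
  [0,0,0],
  [0,0,0],
], yaw=[0,0])

```text
t: 23.47
ee_pos: [507.5, 142.0, 13.4]
orientation: [0.38, 3.119, 0.0]
ft_force: [-0.9, -0.5, 0.3]
width: 39.6
grasp_force: 30.0
```

Request:
play_rows([
  [0,0,25],
  [0,0,40],
  [-1,-35,5],
  [-1,-35,0],
  [-1,-35,0],
  [-1,-35,0],
  [-1,-35,0],
  [-1.5,-35,0],
], yaw=[0,0,2.3,2.3,2.3,2.3,2.2,2.2])

```text
t: 24.13
ee_pos: [500.5, -69.5, 83.4]
orientation: [-0.004, -3.142, 0.0]
ft_force: [0.7, 0.7, -1.4]
width: 39.6
grasp_force: 30.0
```

Request:
play_rows([
  [-1.5,-35,0],
  [-1.5,-36,0],
  [0,0,-20],
  [0,0,-20],
  [0,0,0],
  [0,0,0],
], yaw=[2.2,2.2,0,0,0,0])

```text
t: 24.63
ee_pos: [496.8, -138.8, 42.6]
orientation: [0.112, -3.137, -0.002]
ft_force: [0.2, 0.9, -1.1]
width: 39.8
grasp_force: 30.0
```

```bash
python3 -c "from h import *; held()"
```

```text
t 24.63 tcp [ 496.8 -138.8   42.6] ytool 94.10 tilt -1.000 F [ 0.2  0.9 -1.1] w 39.8
tcp uv -23.16845624880094 0.2606565681861902
held u [-30.30864342 -16.11361206] z [69.32802212 71.36708728 72.48978367]
jaw 2611 u [-69.07759906 -29.86418688] v [-15.5264412    0.30734187  16.11208772]
placed sp 1489 u [-29.82549093  18.01217342] v [-17.98431899  -0.17195683  17.82499717]
blocks 1393 u [23.35391016 78.63845598] v [-15.77909452  -0.14729831  15.15958747]
```

Request:
play_rows([
  [0,0,-12],
  [0,0,-9],
  [0,0,-4],
  [0,0,-1],
  [0,0,-1],
  [0,0,-1],
  [0,0,0],
], yaw=[0,0,0,0,0,0,0])

```text
t: 25.27
ee_pos: [498.1, -139.0, 15.5]
orientation: [-0.113, 3.139, -0.0]
ft_force: [-0.4, -0.3, -1.5]
width: 39.9
grasp_force: 30.0
```

Request:
play_rows([
  [1,0.1,0],
  [1,0.1,0],
  [1,0,0],
  [0.5,0,0],
  [0,0,0],
], yaw=[0,0,0,0,0])

```text
t: 25.68
ee_pos: [501.3, -138.7, 15.4]
orientation: [0.113, -3.139, -0.0]
ft_force: [-0.8, 0.2, -0.1]
width: 39.9
grasp_force: 30.0
```

Request:
play_rows([
  [0,0,-0.5],
  [0.5,0,0],
  [0.5,0,0],
  [0,0,0],
], yaw=[0,0,0,0])

```text
t: 26.02
ee_pos: [501.4, -138.7, 15.4]
orientation: [0.113, -3.138, -0.001]
ft_force: [-5.0, -0.7, 9.2]
width: 40.0
grasp_force: 30.0
```

Request:
play_rows([
  [0.7,0,0],
  [0,0,0],
], yaw=[0,0])

```text
t: 26.18
ee_pos: [501.4, -138.7, 15.4]
orientation: [0.113, -3.136, -0.001]
ft_force: [-8.1, 0.0, 12.4]
width: 39.8
grasp_force: 30.0
```

Request:
play_rows([
  [0,0,0],
  [0,0,0],
  [0,0,0],
  [0,0,0],
  [0,0,0],
  [0,0,0],
  [0,0,20],
  [0,0,40],
], yaw=[0,0,0,0,0,0,0,0], gripper=0)

```text
t: 26.85
ee_pos: [500.2, -137.9, 72.0]
orientation: [0.113, -3.132, -0.004]
ft_force: [1.0, -1.5, -0.7]
width: 86.9
grasp_force: 0.0
```

Request:
play_rows([
  [0,0,35],
  [0,0,35],
  [0,0,30],
  [0,0,0],
  [0,0,0],
], yaw=[0,0,0,0,0], gripper=1)

```text
t: 27.27
ee_pos: [504.3, -139.1, 176.6]
orientation: [-0.113, 3.136, -0.002]
ft_force: [0.9, -0.2, -0.0]
width: 57.8
grasp_force: 0.0
```

```bash
python3 - <<'E'
from h import *
im=held(); save(im,'w6',(200,60,440,400),1.6)
E
```

```text
t 27.27 tcp [ 504.3 -139.1  176.6] ytool 94.12 tilt -1.000 F [ 0.9 -0.2 -0. ] w 57.8
tcp uv -15.707526512692558 -0.6166670354881075
jaw 943 u [-69.37221544 -24.97731142] v [-14.96602203   0.17695367  15.36245623]
placed sp 1636 u [-25.46960718  17.30671446] v [-18.16317831  -0.59394798  17.52499755]
blocks 1114 u [21.45290254 78.07451993] v [-15.72156354   0.4093572   15.12644107]
```

View pics/w6.png

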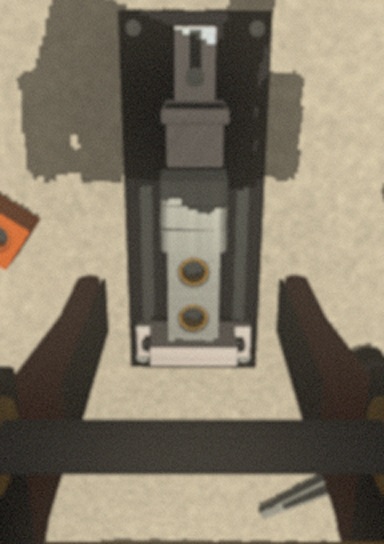

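The row is straight: blocks at (193,318) and (193,272), three spacers at (193,190–245), and the jaw at (194,145) with about 10 mm to go. Next I'll go behind the thumb plate with the fingers shut.

Request:
play_rows([
  [-20,-1.4,0],
  [-30,-2,0],
  [-22,-1.5,0],
  [0,0,-35],
  [0,0,-40],
  [0,0,-35],
  [0,0,-20],
  [0,0,0],
], yaw=[0,0,0,0,0,0,0,0])

```text
t: 27.98
ee_pos: [426.8, -142.2, 40.0]
orientation: [0.112, -3.13, -0.006]
ft_force: [-0.2, 0.5, 0.0]
width: 1.7
grasp_force: 0.0
```

Request:
play_rows([
  [0,0,0],
  [0,0,0],
], yaw=[0,0])

```text
t: 28.15
ee_pos: [431.1, -143.7, 45.0]
orientation: [0.113, -3.139, -0.0]
ft_force: [0.1, -0.4, 1.0]
width: 0.4
grasp_force: 0.0
```

Request:
play_rows([
  [0,0,-5],
  [0,0,-4],
  [0,0,0],
  [2,0.1,0],
  [2,0.2,0],
  [2,0.1,0],
  [1,0.1,0],
  [0,0,0],
], yaw=[0,0,0,0,0,0,0,0])

```text
t: 28.82
ee_pos: [438.6, -143.3, 36.1]
orientation: [-0.113, 3.139, -0.0]
ft_force: [-0.0, -0.1, -0.2]
width: 0.4
grasp_force: 0.0
```

Request:
play_rows([
  [1,0.1,0],
  [1,0.1,0],
  [1,0,0],
  [1,0.1,0],
  [1,0.1,0],
  [1,0,0],
  [1,0.1,0],
  [0,0,0],
], yaw=[0,0,0,0,0,0,0,0])

```text
t: 29.48
ee_pos: [445.1, -142.6, 35.9]
orientation: [0.113, -3.139, -0.0]
ft_force: [-1.6, -1.0, 0.8]
width: 0.4
grasp_force: 0.8
```

Request:
play_rows([
  [1,0.1,0],
  [1,0.1,0],
  [1,0,0],
  [1,0.1,0],
  [0.7,0.1,0],
  [0.7,0,0],
  [0,0,0],
], yaw=[0,0,0,0,0,0,0])

```text
t: 30.07
ee_pos: [450.3, -142.2, 35.9]
orientation: [0.113, -3.139, -0.0]
ft_force: [-2.7, -1.1, 1.2]
width: 0.4
grasp_force: 1.7
```

Request:
play_rows([
  [0.7,0,0],
  [0.7,0.1,0],
  [0,0,0],
], yaw=[0,0,0])

```text
t: 30.32
ee_pos: [451.5, -142.2, 35.9]
orientation: [0.113, -3.139, -0.0]
ft_force: [-5.5, -1.4, 1.4]
width: 0.2
grasp_force: 2.4
```

Resistance is rising at about 11 mm of travel, as predicted for three spacers. I'll push on gently to 15–20 N.

Request:
play_rows([
  [0.7,0,0],
  [0.7,0,0],
  [0,0,0],
], yaw=[0,0,0])

```text
t: 30.57
ee_pos: [451.5, -142.1, 35.8]
orientation: [0.113, -3.136, -0.001]
ft_force: [-9.3, -2.9, 6.5]
width: 0.3
grasp_force: 4.9
```

Request:
play_rows([
  [0.7,0,0],
  [0.7,0,0],
  [0,0,0],
], yaw=[0,0,0])

```text
t: 30.82
ee_pos: [451.5, -141.9, 35.7]
orientation: [0.113, -3.133, -0.002]
ft_force: [-12.8, -4.4, 9.8]
width: 0.6
grasp_force: 7.1
```

Request:
play_rows([
  [0.8,-0.2,0.3],
  [0.8,-0.2,0.3],
  [0.6,-0.2,0.2],
  [0,0,0],
  [0,0,0],
], yaw=[0,0,0,0,0])

```text
t: 31.23
ee_pos: [451.5, -141.9, 35.8]
orientation: [0.113, -3.129, -0.004]
ft_force: [-17.8, -5.1, 7.4]
width: 0.4
grasp_force: 8.9
```

```bash
python3 - <<'E'
from h import *
im=held(); save(im,'w7',(120,60,520,400),1.5)
im=viewer.get_image('top'); save(im,'t2',(250,150,450,290),4)
E
```

```text
t 31.23 tcp [ 451.5 -141.9   35.8] ytool 94.14 tilt -1.000 F [-17.8  -5.1   7.4] w 0.4
tcp uv -68.51815301336283 0.27171839502399076
jaw 55 u [-58.39853622 -31.05716938] v [-17.48749219   0.38746653  17.84770003]
placed sp 263 u [-5.06755439 18.35435415] v [-2.47404806  0.46917454  2.88577014]
```

View pics/w7.png

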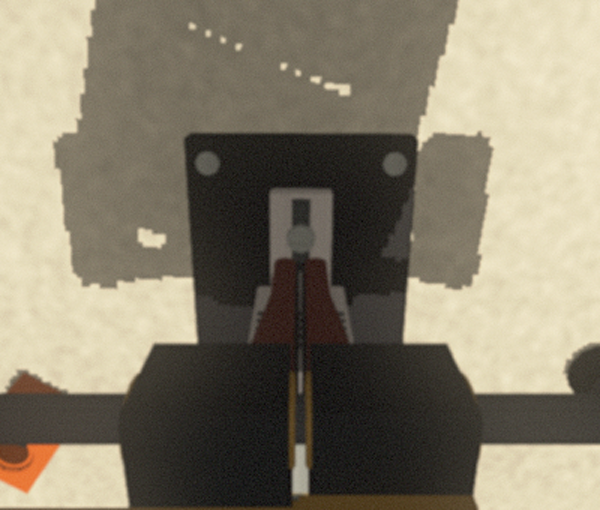

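View pics/t2.png

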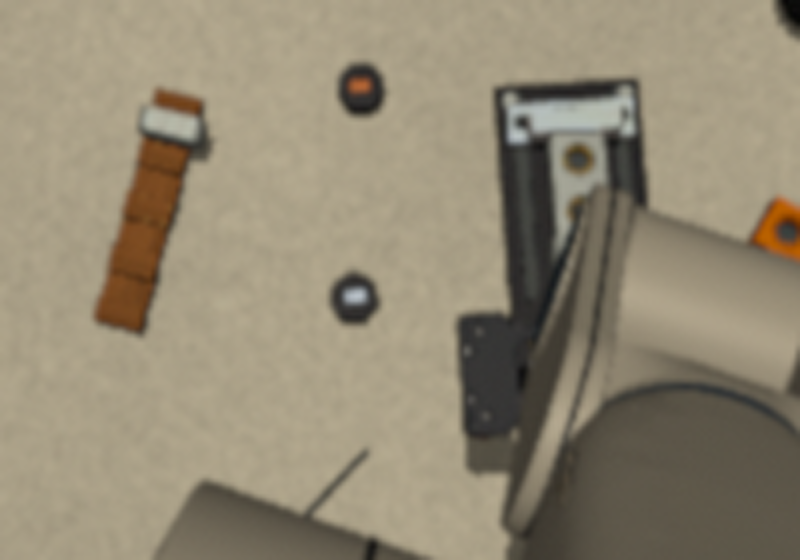

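The wrist view shows the fingers central on the thumb plate at (300,300). The top view shows the blocks against the fence at (578,158), one spare left in the stand and the bystanders unmoved. The jaw has stopped at about 11 mm and I'm holding 18 N, so I'll hand in now.

```bash
python3 -c "
from workcell import ticket; print(ticket.close_job())"
```

```text
the job is handed in; nothing more can be done
None
```

I handed the job in with both blocks and three spacers in one row on the centre line, held tight against the fence by an 18 N push; the jaw stopped at about 11 mm of its 22 mm travel, and the fourth spacer is still in the stand.

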